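# Set the saw's feed stage to 4 and lock it

## Robot

A 6-joint arm with a two-finger parallel gripper is mounted at the origin on a cart in front of the work surface, level with it; the furniture and walls round the work are solid. World frame = base frame: x ahead of the robot, y to its left, z up, the work surface at z = 0. Lengths are in m, angles in rad, forces in N, time in s.
With the tool pointing down it reaches from about 0.35 to 0.975 m from the base axis. Payload 7.1 kg.
Tool frame: the origin (TCP) lies midway between the tips of the shut fingers; the grasp point (between the pads) lies 19 mm behind it; z points along the fingers, x is the direction in which the jaws open and shut, and the axes are right-handed (so a half turn about z gives the same grasp; the last joint's range is limited). The gripper opens to 88 mm and grips with 3 to 60 N. Pads are 20 mm wide; open, the fingers measure 115 mm over their backs; the gripper's body (75 mm by 178 mm) begins 61 mm behind the grasp point.
Start: joints at [1.14, 0.423, 1.63, -0, 1.089, -0.019], TCP at [0.25, 0.573, 0.223] pointing down, gripper open.
Joint ranges: [-3, 3], [-0.9, 2.11], [0.09, 2.58], [-1.31, 4.45], [0.11, 2.69], [-2.54, 2.54]. Speed limits (rad/s): [2.39, 2.39, 3.01, 3.14, 3.14, 3.14].

## Interface

Orientations are given as a unit quaternion [w, x, y, z].
In Python, from station import move_pose, movel, movej, command_gripper, wait, inverse_kinematics, read_camera, camera_info, MotionError, job_done, get_time, get_joint_pos, get_qvel, get_effort, get_tcp_pos, get_ee_rot, get_ft_force, get_ft_torque, get_grip_width gives the robot as it stands. Calls block until the motion is done:
- move_pose(position, orientation): joint-space move of the TCP to a pose.
- movel(position, frame=None, v=0.15, until_force=None): straight line of the TCP; frame=None keeps the orientation; v is the mean speed in m/s. With until_force (N) it stops when the force on the tool has changed by that much, and returns True; else False.
- movej(angles): joint-space move.
- command_gripper(opening): opening from 0.0 (shut) to 1.0 (fully open); the grip force is fixed at half the most; returns when the fingers have stopped.
- wait(seconds).
- inverse_kinematics(position, orientation): joint angles nearest the present ones, or None.
- read_camera(name): name is "side" or "top" or "wrist"; returns the picture (384x512x3 uint8, red, green, blue); there is no depth.
- camera_info(name): a dict with "intrinsics" (3x3 intrinsics, pixels), "T" (4x4, takes a point from camera to world coordinates); the wrist camera has in their place "tool_from_camera" (4x4, takes a point from camera to tool coordinates, whose origin is the TCP and whose axes are the tool frame's). Camera axes: x right, y up, looking along -z (the intrinsics and any distortion apply to the point x, -y, -z); pixel columns grow to the right and rows downward; lengths in m; the calibration is good to about 2 mm. The wrist camera is an equidistant fisheye: a pixel r from the principal point sees the ray r / f radians off the axis. A picture is of the moment at which its call begins: read the wrist's pose just before it. camera_info takes no time and is no camera call.
A pose or a line that the arm cannot do raises MotionError and nothing moves.
- job_done(): hands the job in, once; it reports no verdict.
Readings, each from a call of its own:
- get_time(): time.
- get_joint_pos(): joint angles.
- get_qvel(): joint speeds.
- get_effort(): joint torques, N m.
- get_tcp_pos(): TCP position.
- get_ee_rot(): TCP orientation.
- get_ft_force(): force on the tool from outside, world axes, zero at the start.
- get_ft_torque(): the same for the moment, N m.
- get_grip_width(): opening from 0.0 (shut) to 1.0 (fully open).
Only numpy, scipy, OpenCV 4.12 (cv2) and the standard library are available. Lean on these libraries where they do the work, as an engineer would, in place of code of your own. Each camera call takes 0.05 s, during which the arm holds its last target.

## Task

The grey feed stage that holds the green specimen mount has to be set to 4 for the next cut. Release its brake by swinging the red lever fully back, turn the knurled dial until the 4 stands centred in the window, making the last turn clockwise and long enough to take up the free play of the lead screw (0.7 of a number), and swing the lever fully home again to lock the dial. The 4 must still stand centred at the end; leave the beaker, the steel block and the red mount near the stage where they are.

Things in the scene. Friction and masses are not known exactly. Their poses are not given: they have to be found in the camera images.
- stage: Grey screwed-down feed stage, base 136x247x12 mm. Origin on the worktop under the dial's vertical axis; z up, -x the front with the sloping 22x15 mm window, +y the brake side, -y the slide. Housing 80 mm high reaches 78 mm in front, 42 mm behind and beside the dial axis. Brake block: x -17..17, y 38..70 mm, top at 91 mm; the lever's vertical pivot is at x 0, y 54 mm, its hub up to 100 mm high.
- dial (a joint): Turn of the dial in rad: the number in the window is this / 0.628 (4 = 2.513); clockwise seen from above raises it; range 0 to 9.6 numbers. It stays where left; about 0.1 N m turns it, 0.3 N m with the brake on.
- slide (a joint): Free play of the slide (with the green mount) on the nut of the lead screw, in m: 0 = taken up by turning the dial clockwise, so the slide stands at as many mm as the window shows; 0.0007 = taken up by turning anti-clockwise, the slide 0.7 mm too far out. Reversing the dial crosses the play in 0.7 of a number (0.44 rad).
- dial_grip (a point): Centre of the dial's black knurled grip, on its axis 116 mm above the worktop. The grip is a round cylinder 46 mm across, from 100 to 132 mm high, over a narrow neck (88 to 100 mm) and a 60 mm flat graduated skirt (81 to 88 mm). Grasp it from above in any yaw. The red line on its top points to the stage's front (-x) at 0 and turns 36 degrees clockwise a number.
- lever (a joint): Swing of the brake lever in rad: 0 fully released (stop), 1.4 fully home (stop), growing counter-clockwise seen from above. From the pivot the arm points 110 degrees from the stage's +x towards its +y at 0, and 190 degrees (to the front) at 1.4. The shoe bites from about 0.65. The post takes about 5 N to move, up to 8 N near home; it stays where left.
- lever_post (a point): Middle of the lever's upright round red post, 12 mm thick, standing free from 98 to 130 mm above the worktop; this point is at 115 mm, 68 mm from the pivot. It follows the lever. The arm below it is 10 mm wide, 93 to 98 mm high.
- beaker: Clear glass beaker, 55 mm across, 70 mm high, to the left of the stage, near the lever, origin at the centre of its base; leave it alone.
- ref_block: Round steel hardness block, 60 mm across, 14 mm high, behind the stage, origin at the centre of its base; leave it alone.
- red_mount: Red round specimen mount, 30 mm across, 19 mm high, on the worktop, left of the beaker, origin at the centre of its base; leave it alone.

How it is judged:
By the outcome, as a careful person would: the job done as asked, in the order asked, and still so for the second after the job is handed in, with the robot touching nothing.
It also fails if it takes over 72 s, if anything falls off the work surface, if the arm or the gripper's body presses on something with over 40 N, if the wrist force passes 120 N, or if a joint passes its speed limit or range.

## Working session

There is one attempt and no reset: what is moved stays moved. The work goes in short steps, each a Python script; the robot and the scene stay as the last script left them, time stands still between calls to the robot, and variables do not carry over. Pictures are saved under pics/ and viewed, and the job is handed in when it is done.

```bash
ls; mkdir -p pics
python3 - <<'E'
from station import *
import cv2
for n in ["side","top","wrist"]:
    im=read_camera(n); cv2.imwrite(f"pics/a_{n}.png",im[:,:,::-1])
    print(n,camera_info(n))
print(get_time(),get_tcp_pos(),get_ee_rot())
E
```

```text
pics
side {'intrinsics': array([[491.07462482,   0.        , 254.39366686],
       [  0.        , 491.07462482, 192.78187882],
       [  0.        ,   0.        ,   1.        ]]), 'T': array([[ 0.86988301, -0.30631301,  0.38662111,  0.86187741],
       [ 0.49281053,  0.57308883, -0.65475719, -0.82334802],
       [-0.0210076 ,  0.76009311,  0.64947451,  0.70177182],
       [ 0.        ,  0.        ,  0.        ,  1.        ]])}
top {'intrinsics': array([[434.19656826,   0.        , 251.7600323 ],
       [  0.        , 434.19656826, 190.86680106],
       [  0.        ,   0.        ,   1.        ]]), 'T': array([[-0.01430831,  0.99032573, -0.13802257,  0.37749296],
       [-0.99989236, -0.01372287,  0.00519227, -0.23978137],
       [ 0.00324798,  0.138082  ,  0.99041547,  1.06617109],
       [ 0.        ,  0.        ,  0.        ,  1.        ]])}
wrist {'intrinsics': array([[297.31863964,   0.        , 255.73546611],
       [  0.        , 297.31863964, 189.81336903],
       [  0.        ,   0.        ,   1.        ]]), 'tool_from_camera': array([[ 9.99999574e-01,  8.06260464e-04,  4.49568547e-04,
         3.54611698e-04],
       [ 8.95487555e-04, -9.65529773e-01, -2.60291097e-01,
        -7.08555142e-02],
       [ 2.24209396e-04,  2.60291389e-01, -9.65530084e-01,
        -1.63250482e-01],
       [ 0.00000000e+00,  0.00000000e+00,  0.00000000e+00,
         1.00000000e+00]])}
0.15 [0.24993871 0.57238799 0.22208393] [ 3.26059986e-04  8.36712662e-01  5.47641831e-01 -4.89364893e-04]
```

View pics/a_side.png

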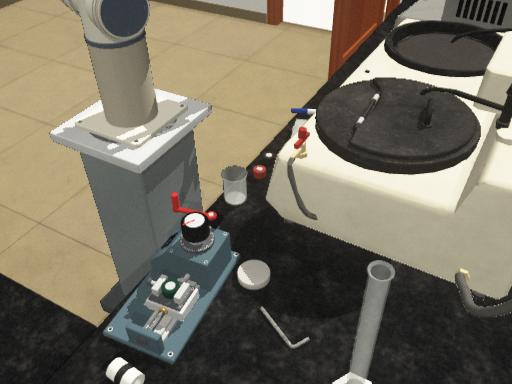

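View pics/a_top.png

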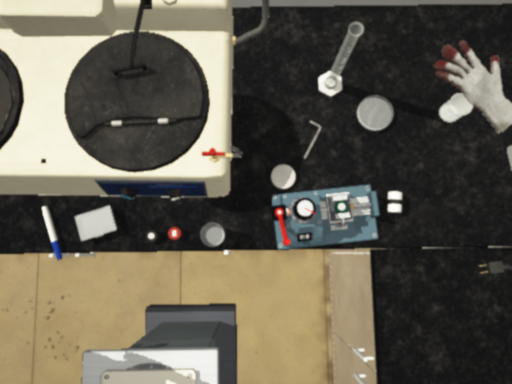

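View pics/a_wrist.png

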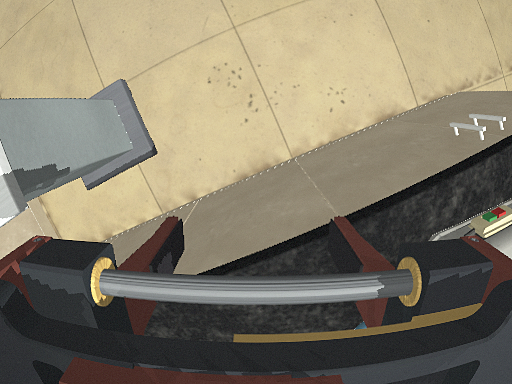

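The top view shows the stage around (325,215) with its dial at (304,208). The lever hub is at (280,212) and the post at (287,242), so the lever is home. The beaker is at (212,234), the red mount at (175,233) and the steel block at (284,177). I'll zoom in and measure.

```bash
cat > h.py <<'E'
import numpy as np, cv2
from station import *
def ray(n,u,v,T=None):
    ci=camera_info(n);K=ci['intrinsics'];T=ci['T']
    d=np.array([(u-K[0,2])/K[0,0],-(v-K[1,2])/K[1,1],-1.])
    return T[:3,3],T[:3,:3]@d
def onz(n,u,v,z):
    o,d=ray(n,u,v); return o+d*(z-o[2])/d[2]
def proj(n,p):
    ci=camera_info(n);K=ci['intrinsics'];T=ci['T']
    q=T[:3,:3].T@(np.array(p)-T[:3,3]); return K[0,2]+K[0,0]*q[0]/-q[2],K[1,2]-K[1,1]*q[1]/-q[2]
def snap(n,name,box=None,s=1):
    im=read_camera(n)
    c=im if box is None else im[box[1]:box[3],box[0]:box[2]]
    c=cv2.resize(c,None,fx=s,fy=s,interpolation=cv2.INTER_CUBIC)
    cv2.imwrite(f"pics/{name}.png",c[:,:,::-1]); return im
E
python3 - <<'E'
from h import *
t=cv2.imread('pics/a_top.png');s=cv2.imread('pics/a_side.png')
cv2.imwrite('pics/b_top.png',cv2.resize(t[160:260,190:390],None,fx=4,fy=4,interpolation=cv2.INTER_CUBIC))
cv2.imwrite('pics/b_side.png',cv2.resize(s[150:300,140:290],None,fx=4,fy=4,interpolation=cv2.INTER_CUBIC))
E
```

```text
(no output)
```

View pics/b_top.png

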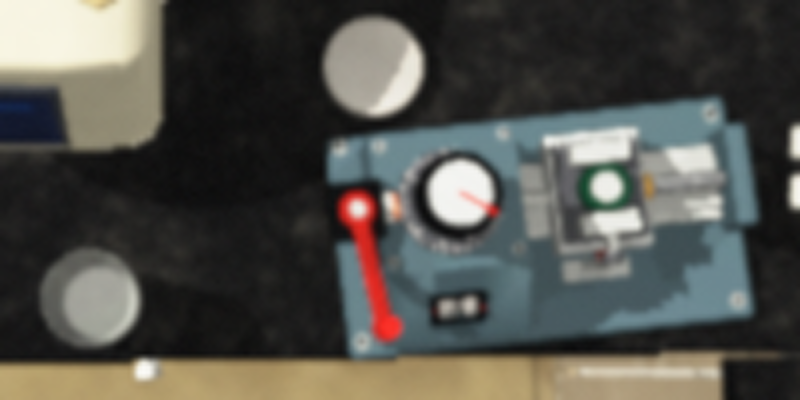

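View pics/b_side.png

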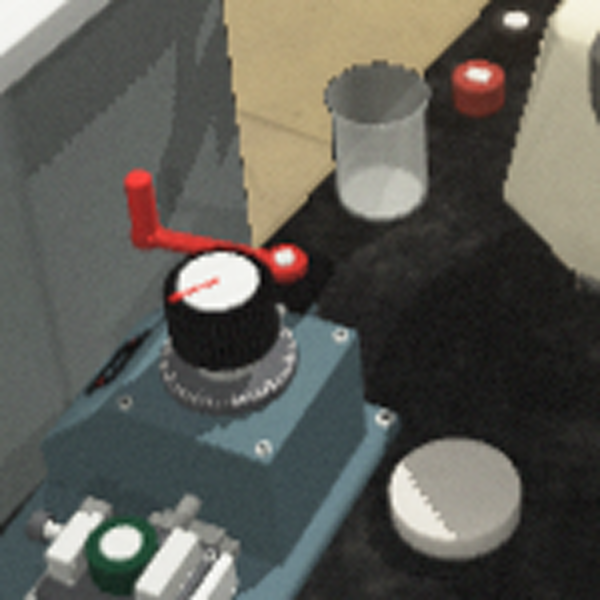

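Run:
```python
from h import *
t=cv2.imread('pics/a_top.png')[:,:,::-1].astype(int)
s=cv2.imread('pics/a_side.png')[:,:,::-1].astype(int)
def cen(m,box):
    mm=np.zeros(m.shape,np.uint8); x0,y0,x1,y1=box; mm[y0:y1,x0:x1]=m[y0:y1,x0:x1]
    n,l,st,c=cv2.connectedComponentsWithStats(mm); i=1+np.argmax(st[1:,4]); return c[i],st[i]
R,G,B=t[...,0],t[...,1],t[...,2]
red=(R>130)&(G<90)&(B<90); wh=((t.min(2)>150)|red)
d,st=cen(wh,(292,195,318,222)); print('disc top',d,st, onz('top',*d,.132))
m,st=cen(red,(270,200,295,250)); print('lever',m,st)
ys,xs=np.nonzero(red[200:250,270:297]); 
# screen-space: post bottom cluster and hub cluster
for lo,hi,z in ((207,218,.10),(237,246,.13)):
    k=(ys+200>=lo)&(ys+200<hi); c=(xs[k].mean()+270,ys[k].mean()+200); print(c,onz('top',*c,z))
ys,xs=np.nonzero(red[195:222,295:320]); p=np.c_[xs+295,ys+195]; print(p.tolist())
R,G,B=s[...,0],s[...,1],s[...,2]
reds=(R>130)&(G<90)&(B<90); whs=((s.min(2)>150)|reds)
ds,st=cen(whs,(180,205,208,232)); print('side disc',ds,st,onz('side',*ds,.132))
o1,d1=ray('top',*d);o2,d2=ray('side',*ds)
A=np.c_[d1,-d2]; q=np.linalg.lstsq(A,o2-o1,rcond=None)[0]; print('tri',o1+d1*q[0],o2+d2*q[1])
# side: post top
print('post side top', onz('side',140+137/4,150+175/4,.130))
# base corners in top (upscaled px) at z=.012
for u,v in ((340,147),(712,112),(738,300),(361,341)):
    print('screw',onz('top',190+u/4,160+v/4,.012))
for u,v in ((327,137),(722,97),(755,316),(350,357)):
    print('corner',onz('top',190+u/4,160+v/4,.012))
print('beaker',onz('top',190+97/4,160+300/4,0.0),'rim')
```

```text
disc top [304.80487805 207.76585366] [297 200  17  16 205] [ 0.46921281 -0.35879456  0.132     ]
lever [282.59685864 227.27748691] [275 208  16  38 191]
(np.float64(279.0), np.float64(212.73469387755102)) [ 0.46202914 -0.30492249  0.1       ]
(np.float64(286.05555555555554), np.float64(240.74074074074073)) [ 0.39902518 -0.3166405   0.13      ]
[[313, 211], [312, 212], [313, 212], [312, 213], [313, 213]]
side disc [194.1826484  219.76712329] [183 213  22  14 219] [ 0.46768777 -0.35767865  0.132     ]
tri [ 0.46906681 -0.35860512  0.13348702] [ 0.46871856 -0.35889635  0.13348993]
post side top [ 0.39567688 -0.31722091  0.13      ]
screw [ 0.50907746 -0.30196684  0.012     ]
screw [ 0.52755276 -0.53084325  0.012     ]
screw [ 0.41249201 -0.5406857   0.012     ]
screw [ 0.39114255 -0.31206348  0.012     ]
corner [ 0.5153571  -0.29414058  0.012     ]
corner [ 0.53678015 -0.53747314  0.012     ]
corner [ 0.40273004 -0.55044995  0.012     ]
corner [ 0.38168605 -0.30522101  0.012     ]
beaker [ 0.41845191 -0.1521486   0.        ] rim
```

```bash
cat >> h.py <<'E'
def qy(psi): # tool down, tool x at world angle psi
    return [0.,float(np.cos(psi/2)),float(np.sin(psi/2)),0.]
D=np.array([.469,-.3587]); YAW=0.0875
def st(x,y):
    c,s=np.cos(YAW),np.sin(YAW); return D+[c*x-s*y,s*x+c*y]
PIV=st(0,.054)
def post(lev,r=.068,a0=np.radians(110)):
    a=a0+YAW+lev*np.radians(80)/1.4; return PIV+r*np.array([np.cos(a),np.sin(a)]),a
def wpix(p,tcp,q): # world point -> wrist pixel
    from scipy.spatial.transform import Rotation as Ro
    R=Ro.from_quat([q[1],q[2],q[3],q[0]]).as_matrix(); ci=camera_info('wrist');K=ci['intrinsics'];T=ci['tool_from_camera']
    c=T[:3,:3].T@(R.T@(np.array(p)-tcp)-T[:3,3]); x,y,z=c[0],-c[1],-c[2]
    th=np.arctan2(np.hypot(x,y),z); ph=np.arctan2(y,x); f=K[0,0]
    return K[0,2]+f*th*np.cos(ph),K[1,2]+f*th*np.sin(ph)
def wray(u,v,tcp,q):
    from scipy.spatial.transform import Rotation as Ro
    R=Ro.from_quat([q[1],q[2],q[3],q[0]]).as_matrix(); ci=camera_info('wrist');K=ci['intrinsics'];T=ci['tool_from_camera']
    du,dv=u-K[0,2],v-K[1,2]; r=np.hypot(du,dv); th=r/K[0,0]
    d=np.array([np.sin(th)*du/r,-np.sin(th)*dv/r,-np.cos(th)])
    return R@T[:3,3]+0*d+tcp+R@(0*d), R@(T[:3,:3]@d)
def wonz(u,v,tcp,q,z):
    o,d=wray(u,v,tcp,q); return o+d*(z-o[2])/d[2]
E
python3 - <<'E'
from h import *
q=get_joint_pos(); a=q[0]
move_pose([.41*np.cos(a),.41*np.sin(a),.33],qy(a)); 
q=get_joint_pos(); print(get_time(),q); q[0]=-.68; movej(q); print(get_time(),get_tcp_pos())
p=st(-.055,.02); 
j=inverse_kinematics([*p,.22],qy(np.pi/2+YAW)); print(j)
move_pose([*p,.22],qy(np.pi/2+YAW)); print(get_time(),get_joint_pos())
tcp,qq=get_tcp_pos(),get_ee_rot(); print(tcp,qq)
im=snap('wrist','c_w')
P,a=post(1.4)
for n,x in (('dial',[*D,.132]),('piv',[*PIV,.1]),('post',[*P,.13]),('win',[*st(-.06,0),.07])): print(n,x,wpix(x,tcp,qq))
E
```

```text
1.1 [ 1.11103839e+00 -3.63899391e-02  1.94870582e+00  3.66034946e-05
  1.22839932e+00 -2.89885900e-02]
3.3833 [ 0.32719976 -0.24855941  0.32998323]
[-7.16713095e-01  2.97676178e-01  1.82733700e+00 -4.44089210e-16
  1.01657948e+00 -2.37500942e+00]
5.4 [-7.16422212e-01  2.97366101e-01  1.82732305e+00 -1.79509807e-05
  1.01665520e+00 -2.37447199e+00]
[ 0.41257001 -0.34347563  0.2201716 ] [ 1.24307281e-04  6.75591516e-01  7.37276128e-01 -4.48360364e-06]
dial [np.float64(0.469), np.float64(-0.3587), 0.132] (np.float64(234.31560965589287), np.float64(249.18468643586016))
piv [np.float64(0.4642810269892055), np.float64(-0.30490658689278594), 0.1] (np.float64(288.21191281316595), np.float64(235.3340606675057))
post [np.float64(0.3986021827797081), np.float64(-0.3225216209065077), 0.13] (np.float64(280.79319671367534), np.float64(179.12150273039904))
win [np.float64(0.40922954099198433), np.float64(-0.36394330334532726), 0.07] (np.float64(236.99515956436943), np.float64(172.90380951486577))
```

View pics/c_w.png

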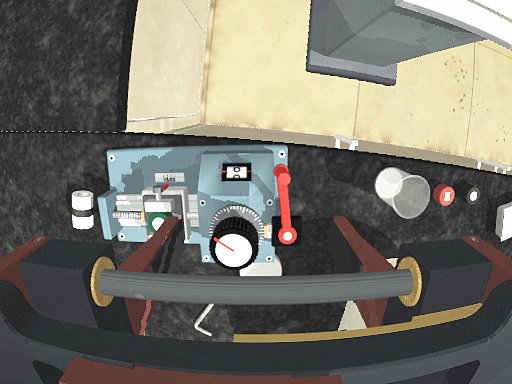

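The wrist view shows the dial at (234,247), the hub at (288,236), the post near (282,170) and the window at (236,172). These match my projections. I'll zoom in.

Run:
```python
from h import *
w=cv2.imread('pics/c_w.png')
c=cv2.resize(w[145:275,185:315],None,fx=4.5,fy=4.5,interpolation=cv2.INTER_CUBIC)
cv2.imwrite('pics/c_w2.png',cv2.rotate(c,cv2.ROTATE_180))
```

```text
(no output)
```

View pics/c_w2.png

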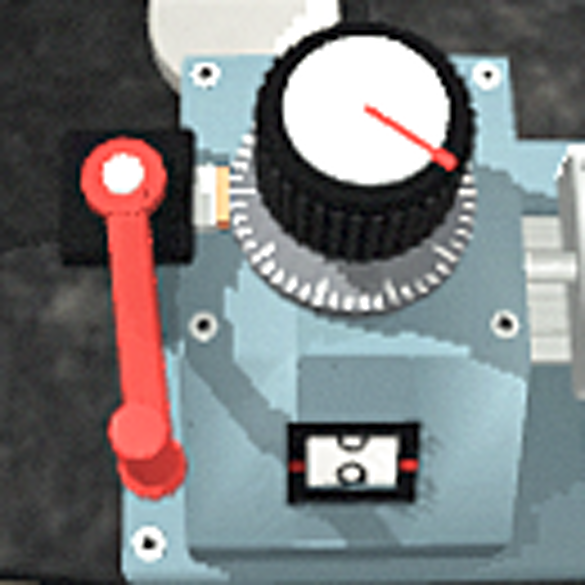

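```bash
cat >> h.py <<'E'
def unrot(x,y,box=(185,145,315,275),s=4.5):
    return box[2]-x/s-.5, box[3]-y/s-.5
def lineread(im,tcp,q,z=.132):
    t=im.astype(int);R,G,B=t[...,0],t[...,1],t[...,2]
    u,v=map(int,wpix([*D,z],tcp,q))
    W=np.zeros(R.shape,bool);W[v-20:v+21,u-24:u+25]=1
    red=(R-np.maximum(G,B)>50)&W
    n,l,stt,c=cv2.connectedComponentsWithStats(red.astype(np.uint8)); i=1+np.argmax(stt[1:,4]) 
    wh=(t.min(2)>170)&W
    n2,l2,s2,c2=cv2.connectedComponentsWithStats((wh|(l==i)).astype(np.uint8)); k=1+np.argmax(s2[1:,4])
    C=wonz(*c2[k],tcp,q,z)[:2]
    ys,xs=np.nonzero(l==i); P=np.array([wonz(a,b,tcp,q,z)[:2] for a,b in zip(xs,ys)])
    d=P.mean(0)-C; rv=P-P.mean(0); _,_,V=np.linalg.svd(rv); v0=V[0]*np.sign(V[0]@d)
    f=lambda d:(-(np.arctan2(d[1],d[0])-YAW-np.pi)/0.6283)%10
    return C,len(P),f(d),f(v0)
E
python3 - <<'E'
from h import *
im=cv2.imread('pics/c_w.png')[:,:,::-1]
tcp,q=np.array([ 0.41257001,-0.34347563,0.2201716 ]),[0,.67559,.737276,0]
print(lineread(im,tcp,q))
for n,x,y,z in (('posttop',137,430,.13),('postbase',152,468,.098),('hub',123,173,.1),('win',353,467,.07),('corner bl screw',149,543,.012)):
    print(n,wonz(*unrot(x,y),tcp,q,z))
print(post(1.4),post(0),PIV)
E
```

```text
(array([ 0.46972072, -0.36015046]), 54, np.float64(8.436411836760735), np.float64(8.49996418907192))
posttop [ 0.3981745  -0.31965751  0.13      ]
postbase [ 0.39708843 -0.32009116  0.098     ]
hub [ 0.46516113 -0.30587893  0.1       ]
win [ 0.40689302 -0.36510104  0.07      ]
corner bl screw [ 0.39219549 -0.31262534  0.012     ]
(array([ 0.39860218, -0.32252162]), np.float64(3.4036255787892262)) (array([ 0.43552859, -0.24328437]), np.float64(2.0073621771937624)) [ 0.46428103 -0.30490659]
```

Run:
```python
from h import *
off=np.radians(-95)
command_gripper(.30); 
P,a=post(1.36)
move_pose([*P,.16],qy(a+off)); print(get_time(),get_joint_pos())
print(movel([*P,.107],v=.08,until_force=8),get_tcp_pos(),get_ft_force(),get_time())
for L in (1.15,.9,.65,.4,.15,-.05,-.2,-.3):
    P,a=post(L)
    r=movel([*P,.107],frame=qy(a+off),v=.08,until_force=18)
    print(L,r,get_tcp_pos()-[*P,.107],get_ft_force().round(1),round(get_time(),2))
    if r: break
snap('wrist','d_w')
```

```text
6.8667 [-7.00233982e-01  3.45894417e-01  1.92801702e+00 -1.12288024e-04
  8.69591893e-01 -2.40557666e+00]
False [ 0.39823586 -0.32017003  0.10727523] [-0.44430253  0.89110247  0.14747498] 7.675
1.15 False [ 0.00030785 -0.00017777  0.00057229] [ 0.5 -0.1 -0. ] 8.03
0.9 False [ 9.53034532e-05 -1.84287399e-04  1.67182599e-04] [0.8 1.  0.3] 8.43
0.65 False [-1.22181329e-04 -6.42901867e-05 -6.52039360e-05] [-0.3 -0.4 -0.2] 8.83
0.4 False [-2.00975200e-04 -1.66955347e-05 -1.07364298e-04] [ 0.1 -0.8 -0.4] 9.23
0.15 False [-2.17195249e-04 -8.50776006e-06 -8.44334435e-05] [-0.4 -0.4  1. ] 9.63
-0.05 False [-1.97565704e-04  9.34908970e-06 -6.74060496e-05] [ 0.3  0.2 -0.4] 9.98
-0.2 True [-0.00664861 -0.0011673  -0.00095718] [-6.  -3.4  4.3] 10.19
```

View pics/d_w.png

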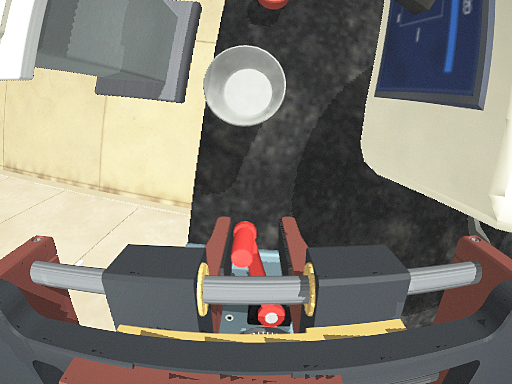

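The gripper straddles the post, and the force limit tripped where I expected the stop. I'll lift and verify.

Run:
```python
from h import *
P,a=post(-.085); movel([*P,.107],v=.05)
movel([*P,.17],v=.15)
# dial approach yaw: tool x angle -100 deg
psi=np.radians(-115)
j=inverse_kinematics([*D,.19],qy(psi)); print(j, get_time())
move_pose([*D,.19],qy(psi)); print(get_time(),get_joint_pos())
snap('top','e_top',(260,180,390,260),6)
snap('side','e_side',(140,150,290,300),4)
```

```text
[-6.73073470e-01  4.12075463e-01  1.73365748e+00 -4.44089210e-16
  9.95859712e-01  1.33405517e+00] 11.0583
12.8167 [-6.72886180e-01  4.12651933e-01  1.73414682e+00  2.59566891e-05
  9.95766735e-01  1.33333656e+00]
```

View pics/e_top.png

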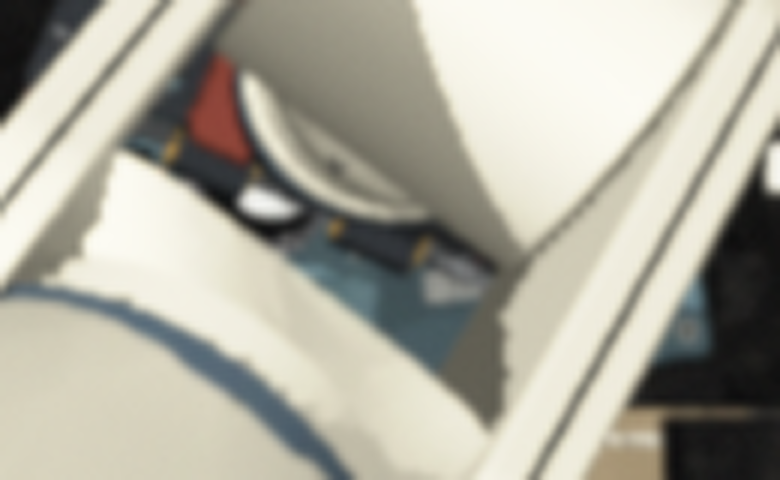

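View pics/e_side.png

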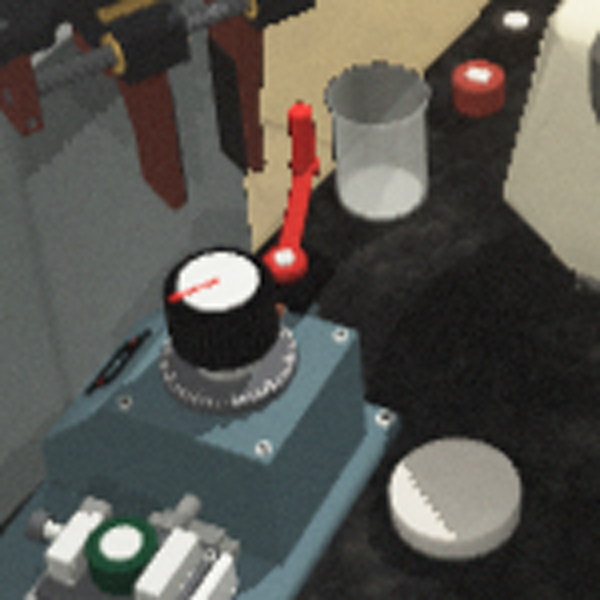

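Run:
```python
from h import *
p=onz('side',140+301/4,150+108/4,.130);d=p[:2]-PIV; print(p,np.linalg.norm(d),np.degrees(np.arctan2(d[1],d[0])-YAW))
print(get_tcp_pos(),proj('side',get_tcp_pos()))
```

```text
[ 0.43463132 -0.24192682  0.13      ] 0.06961002647737444 110.1968067395597
[ 0.46892203 -0.35844047  0.18978554] (np.float64(190.92251609411613), np.float64(194.248895379849))
```

Run:
```python
from h import *
command_gripper(.75)
C=[.4693,-.3591]
print(movel([*C,.105],v=.1,until_force=8),get_tcp_pos(),get_ft_force().round(1),get_time())
command_gripper(.4); print(get_grip_width()*88,get_ft_force().round(1),get_ft_torque().round(2),get_time())
q0=np.array(get_joint_pos()); q=q0.copy()
q[5]=q0[5]-np.radians(36)*(8.45-2.75)
movej(q); print(get_joint_pos()[5],q[5],get_ft_force().round(1),get_ft_torque().round(2),get_time())
tcp,qq=get_tcp_pos(),get_ee_rot(); snap('wrist','f_w')
q[5]+=np.radians(36)*1.15
movej(q); print(get_joint_pos()[5],q[5],get_ft_force().round(1),get_ft_torque().round(2),get_time())
snap('side','f_side',(140,150,290,300),4)
```

```text
False [ 0.46968692 -0.35940891  0.10554257] [0.6 0.1 0.1] 14.6917
45.221848079063186 [-3.8 -3.6  3.6] [-0.56  0.59  0.1 ] 15.15
-2.2471967430020667 -2.247636440082711 [ 0.5 -1.6  0.8] [-0.15  0.1   0.01] 18.15
-1.5271141887049262 -1.5250701297570588 [-1.  -2.5  0.3] [-0.29 -0.01 -0.07] 18.925
```

View pics/f_w.png

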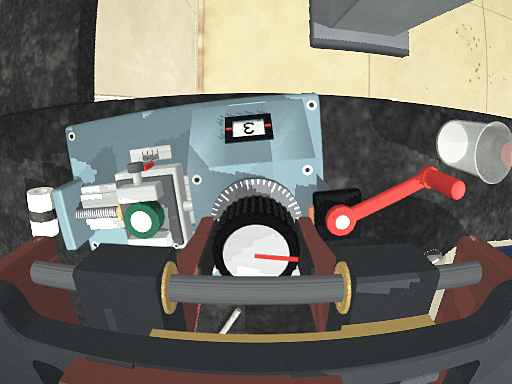

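View pics/f_side.png

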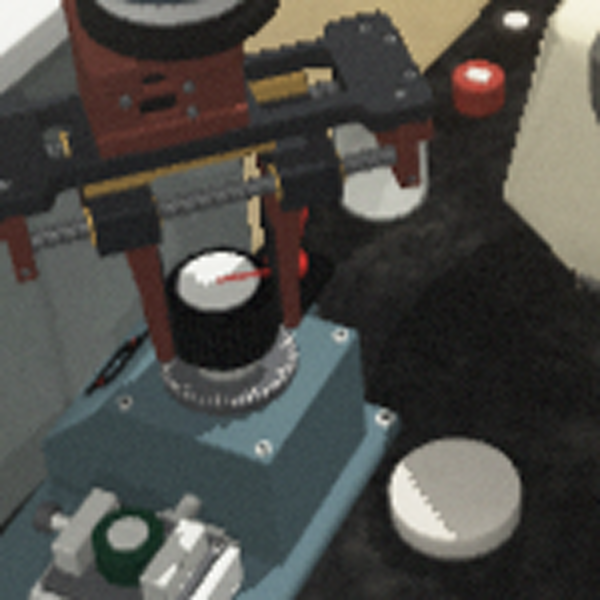

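Run:
```python
from h import *
w=cv2.imread('pics/f_w.png')
im=read_camera('wrist'); cv2.imwrite('pics/g_w.png',im[:,:,::-1]); tcp,q=get_tcp_pos(),get_ee_rot(); print(tcp,q)
u,v=map(int,wpix([*st(-.062,0),.07],tcp,q)); print(u,v)
f=lambda m,u,v:cv2.rotate(cv2.resize(m[max(v-25,0):v+25,u-40:u+40],(640,400),interpolation=cv2.INTER_CUBIC),cv2.ROTATE_180)
a=f(w,248,128);b=f(im[:,:,::-1],u,v)
cv2.imwrite('pics/g_z.png',cv2.resize(np.vstack([a,b]),(480,600)))
# line reads
W=np.array([.46969,-.35941,.10554]); 
print(lineread(im,tcp,q))
```

```text
[ 0.46936059 -0.35990831  0.10553627] [ 7.66645218e-04  9.10321187e-01  4.13901856e-01 -5.29880247e-05]
190 152
(array([ 0.46885013, -0.35888006]), 122, np.float64(4.4814928353459065), np.float64(3.9663629619409004))
```

View pics/g_z.png

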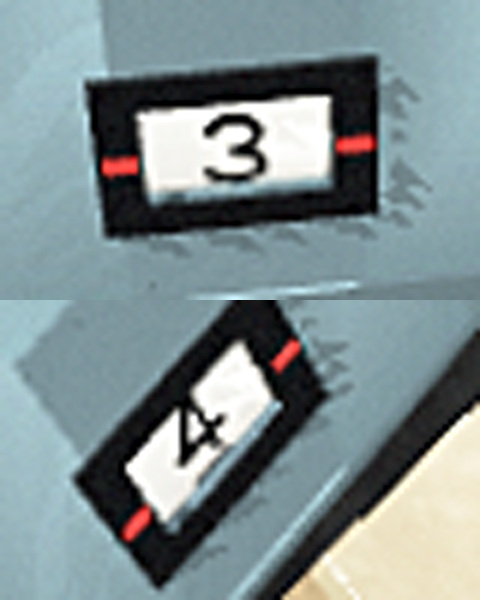

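View pics/g_w.png

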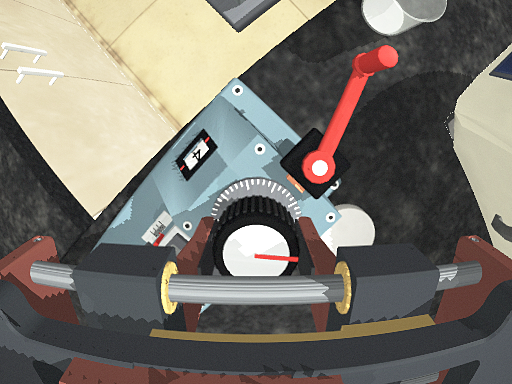

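The window now shows a 4 close to centred. I'll let go, lift and look straight from the front for a clean reading.

Run:
```python
from h import *
command_gripper(.75)
t=get_tcp_pos(); movel([t[0],t[1],.15],v=.12)
p=st(-.055,0.0)
move_pose([*p,.19],qy(np.pi/2+YAW)); print(get_time())
tcp,q=get_tcp_pos(),get_ee_rot(); im=read_camera('wrist'); cv2.imwrite('pics/i_w.png',im[:,:,::-1])
print(tcp,q,lineread(im,tcp,q))
u,v=map(int,wpix([*st(-.062,0),.07],tcp,q)); print(u,v)
c=im[:,:,::-1][v-28:v+117,u-60:u+60]
cv2.imwrite('pics/i_z.png',cv2.rotate(cv2.resize(c,None,fx=4,fy=4,interpolation=cv2.INTER_CUBIC),cv2.ROTATE_180))
```

```text
20.925
[ 0.41404212 -0.36328722  0.18929857] [-5.25723740e-04  6.76141484e-01  7.36771617e-01  3.81610288e-05] (array([ 0.46697833, -0.36002378]), 30, np.float64(4.361733526406795), np.float64(4.014144968388757))
255 177
```

View pics/i_z.png

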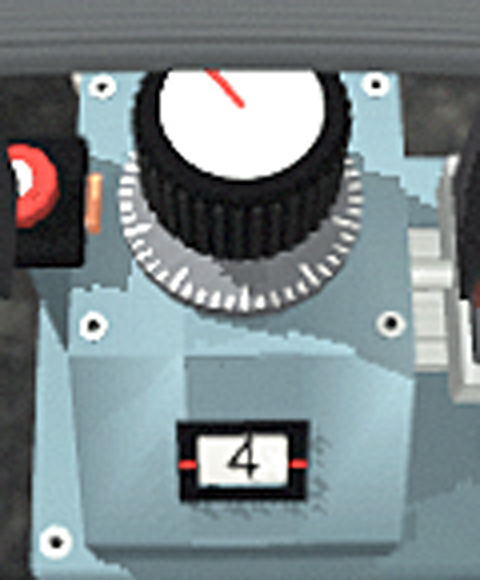

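Run:
```python
from h import *
p=st(-.095,0.0)
move_pose([*p,.21],qy(np.pi/2+YAW)); print(get_time())
tcp,q=get_tcp_pos(),get_ee_rot(); im=read_camera('wrist'); cv2.imwrite('pics/j_w.png',im[:,:,::-1])
print(tcp,q,lineread(im,tcp,q))
u,v=map(int,wpix([*st(-.062,0),.07],tcp,q)); u2,v2=map(int,wpix([*D,.132],tcp,q)); print(u,v,u2,v2)
f=lambda u,v,r:cv2.rotate(cv2.resize(im[v-r:v+r,u-r:u+r,::-1],(590,590),interpolation=cv2.INTER_CUBIC),cv2.ROTATE_180)
cv2.imwrite('pics/j_z.png',f(u,v,18)); cv2.imwrite('pics/j_d.png',f(u2,v2,35))
```

```text
21.275
[ 0.37414948 -0.36725099  0.21023687] [4.06630338e-04 6.76243737e-01 7.36677839e-01 6.59693443e-05] (array([ 0.48910962, -0.34145665]), 9, np.float64(8.60010620256339), np.float64(8.772585512200255))
255 209 256 290
```

View pics/j_z.png

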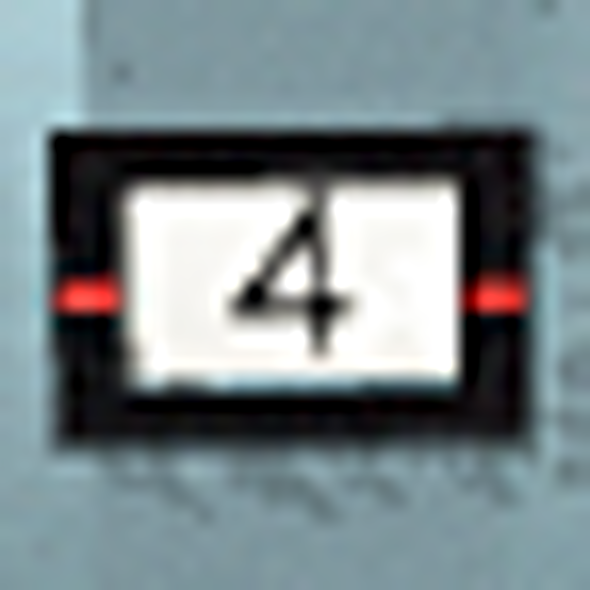

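View pics/j_d.png

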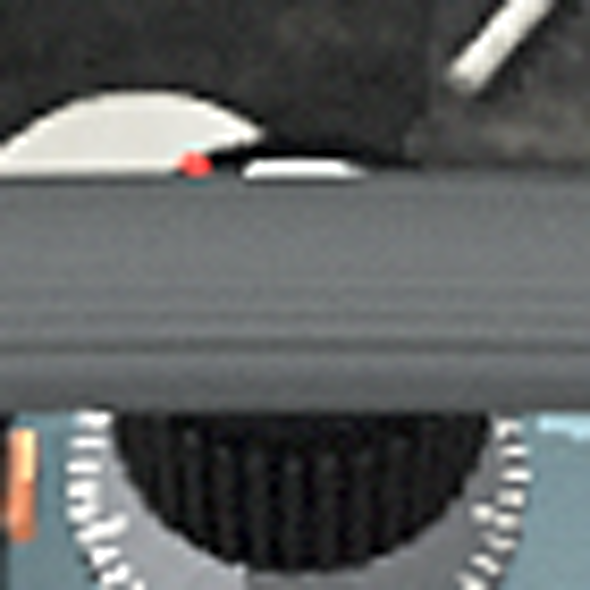

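The view from above shows the recessed drum with parallax (the lower ledge is visible), so I'll tilt the tool and look into the window more squarely.

```bash
cat >> h.py <<'E'
from scipy.spatial.transform import Rotation as Ro
def lookwin(elev,dist,tgt=None):
    """pose so that wrist camera looks at window from the stage front at elevation elev (rad)"""
    w=np.array([*st(-.062,0),.07]) if tgt is None else np.array(tgt)
    e=np.array([np.cos(YAW),np.sin(YAW),0.]); up=np.array([0,0,1.])
    T=camera_info('wrist')['tool_from_camera']; tilt=np.arcsin(.2603)
    view=e*np.cos(elev)-up*np.sin(elev)
    b=np.pi/2-elev-tilt
    z=e*np.sin(b)-up*np.cos(b); y=e*np.cos(b)+up*np.sin(b); x=np.cross(y,z)
    R=np.c_[x,y,z]; cam=w-dist*view; tcp=cam-R@T[:3,3]
    q=Ro.from_matrix(R).as_quat(); return tcp,[float(q[3]),*map(float,q[:3])]
E
python3 - <<'E'
from h import *
for e in (35,45,55):
    tcp,q=lookwin(np.radians(e),.26); print(e,tcp,q,inverse_kinematics(tcp,q))
tcp,q=lookwin(np.radians(45),.26)
move_pose(tcp,q); print(get_time(),get_tcp_pos())
tcp,q=get_tcp_pos(),get_ee_rot(); im=read_camera('wrist'); cv2.imwrite('pics/k_w.png',im[:,:,::-1])
u,v=map(int,wpix([*st(-.062,0),.07],tcp,q)); print(u,v)
f=lambda u,v,r:cv2.rotate(cv2.resize(im[v-r:v+r,u-r:u+r,::-1],(590,590),interpolation=cv2.INTER_CUBIC),cv2.ROTATE_180)
cv2.imwrite('pics/k_z.png',f(u,v,24))
E
```

```text
35 [ 0.35346243 -0.36905148  0.13928045] [0.23054923423788448, 0.6349431911973948, 0.6930813635676821, 0.25165932929171553] [-1.21666445  0.41010716  2.17158598  1.16744958  0.73817875  2.43616551]
45 [ 0.36626407 -0.36792847  0.14760496] [0.17433297936551514, 0.6526207304102049, 0.7123775354961194, 0.1902956685394307] None
55 [ 0.38031124 -0.3666962   0.15357147] [0.11678994525504327, 0.6653314318014223, 0.7262520842341147, 0.12748374284589453] NoneTraceback (most recent call last):
  File "<stdin>", line 5, in <module>
station.MotionError: the arm cannot take that pose within its joint ranges
```

```bash
sed -i 's/def lookwin(elev,dist,tgt=None):/def lookwin(elev,dist,tgt=None,az=0.):/; s/e=np.array(\[np.cos(YAW),np.sin(YAW),0.\])/e=np.array([np.cos(YAW+az),np.sin(YAW+az),0.])/' h.py
python3 - <<'E'
from h import *
for az in (-15,-25,-35):
  for e in (45,):
    tcp,q=lookwin(np.radians(e),.26,az=np.radians(az)); j=inverse_kinematics(tcp,q); print(az,e,tcp,j)
    if j is not None: break
move_pose(tcp,q); print(get_time(),get_tcp_pos())
tcp,q=get_tcp_pos(),get_ee_rot(); im=read_camera('wrist'); cv2.imwrite('pics/k_w.png',im[:,:,::-1])
print(lineread(im,tcp,q))
u,v=map(int,wpix([*st(-.062,0),.07],tcp,q)); print(u,v)
f=lambda u,v,r:cv2.rotate(cv2.resize(im[v-r:v+r,u-r:u+r,::-1],(590,590),interpolation=cv2.INTER_CUBIC),cv2.ROTATE_180)
cv2.imwrite('pics/k_z.png',f(u,v,24))
E
```

```text
-15 45 [ 0.366674   -0.35719401  0.14760496] None
-25 45 [ 0.3684926  -0.35025548  0.14760496] None
-35 45 [ 0.37148843 -0.34373816  0.14760496] NoneTraceback (most recent call last):
  File "<stdin>", line 6, in <module>
station.MotionError: the arm cannot take that pose within its joint ranges
```

Run:
```python
from h import *
for d in (.2,.26,.32):
  for az in (0,-20,-40,-60):
    for e in (68,60,52,45,38):
      tcp,q=lookwin(np.radians(e),d,az=np.radians(az)); j=inverse_kinematics(tcp,q)
      if j is not None: print(d,az,e,tcp.round(3),j.round(2))
```

```text
0.2 0 38 [ 0.404 -0.365  0.105] [-1.08  0.48  2.13  1.23  0.63  2.48]
0.2 -20 68 [ 0.422 -0.368  0.102] [-0.77  0.46  1.93  0.1   0.65 -2.16]
0.2 -20 60 [ 0.417 -0.367  0.104] [-0.82  0.43  2.02  0.29  0.49 -2.37]
0.2 -20 38 [ 0.404 -0.364  0.105] [-0.98  0.44  2.24  1.69  0.41  2.4 ]
0.2 -40 68 [ 0.419 -0.373  0.102] [-0.76  0.46  1.93  0.03  0.63 -1.74]
0.2 -40 60 [ 0.416 -0.37   0.104] [-0.77  0.42  2.03  0.1   0.43 -1.82]
0.2 -40 52 [ 0.412 -0.367  0.105] [-0.79  0.4   2.13  0.31  0.23 -2.04]
0.2 -40 38 [ 0.405 -0.363  0.105] [-0.83  0.42  2.3   2.58  0.24  1.94]
0.2 -60 68 [ 0.416 -0.376  0.102] [-0.74  0.46  1.93 -0.04  0.63 -1.32]
0.2 -60 60 [ 0.413 -0.373  0.104] [-0.72  0.42  2.03 -0.14  0.44 -1.21]
0.2 -60 52 [ 0.41  -0.369  0.105] [-0.7   0.4   2.13 -0.43  0.25 -0.91]
0.2 -60 38 [ 0.405 -0.362  0.105] [-0.64  0.42  2.29  3.93  0.26  1.05]
0.26 -20 68 [ 0.4   -0.362  0.158] [-0.79  0.35  1.94  0.09  0.75 -2.16]
0.26 -20 60 [ 0.388 -0.359  0.156] [-0.85  0.3   2.04  0.26  0.59 -2.36]
0.26 -40 68 [ 0.401 -0.36   0.158] [-0.76  0.34  1.95  0.03  0.73 -1.74]
0.26 -40 60 [ 0.391
[... 594 characters left out ...]
.213] [-0.82  0.24  1.94  0.08  0.87 -2.18]
0.32 -20 60 [ 0.359 -0.351  0.208] [-0.89  0.18  2.05  0.24  0.71 -2.36]
0.32 -40 68 [ 0.383 -0.347  0.213] [-0.77  0.23  1.95  0.03  0.84 -1.75]
0.32 -40 60 [ 0.366 -0.336  0.208] [-0.8   0.15  2.09  0.08  0.65 -1.81]
0.32 -40 52 [ 0.351 -0.325  0.199] [-0.83  0.1   2.22  0.2   0.43 -1.95]
0.32 -40 45 [ 0.339 -0.316  0.19 ] [-0.86  0.09  2.33  0.53  0.25 -2.3 ]
0.32 -60 68 [ 0.39  -0.34   0.213] [-0.72  0.23  1.95 -0.04  0.85 -1.31]
0.32 -60 60 [ 0.379 -0.324  0.208] [-0.69  0.16  2.08 -0.11  0.65 -1.22]
0.32 -60 52 [ 0.368 -0.308  0.199] [-0.64  0.11  2.21 -0.28  0.45 -1.03]
0.32 -60 45 [ 0.359 -0.296  0.19 ] [-0.6   0.1   2.32 -0.67  0.29 -0.61]
```

Run:
```python
from h import *
ims=[]
for i,(d,az,e) in enumerate(((.26,-20,60),(.26,-40,52))):
    tcp,q=lookwin(np.radians(e),d,az=np.radians(az)); move_pose(tcp,q)
    tcp,q=get_tcp_pos(),get_ee_rot(); im=read_camera('wrist'); cv2.imwrite(f'pics/k_w{i}.png',im[:,:,::-1])
    u,v=map(int,wpix([*st(-.062,0),.07],tcp,q)); r=24; print(u,v)
    ims.append(cv2.rotate(cv2.resize(im[v-r:v+r,u-r:u+r,::-1],(390,390),interpolation=cv2.INTER_CUBIC),cv2.ROTATE_180))
cv2.imwrite('pics/k_z.png',np.hstack(ims))
move_pose([*st(-.055,.02),.22],qy(np.pi/2+YAW)); print(get_time())
tcp,q=get_tcp_pos(),get_ee_rot(); im=read_camera('wrist'); cv2.imwrite('pics/k_w2.png',im[:,:,::-1])
print(tcp,q,lineread(im,tcp,q))
u,v=map(int,wpix([*D,.132],tcp,q)); r=30; print(u,v)
cv2.imwrite('pics/k_d.png',cv2.rotate(cv2.resize(im[v-r:v+r,u-r:u+r,::-1],(590,590),interpolation=cv2.INTER_CUBIC),cv2.ROTATE_180))
```

```text
255 189
255 187
23.05
[ 0.41246119 -0.3436724   0.2195408 ] [4.92497437e-05 6.75880418e-01 7.37011251e-01 2.71346589e-04] (array([ 0.4712902 , -0.35811036]), 49, np.float64(4.073191908048115), np.float64(3.953522986607958))
234 249
```

View pics/k_z.png

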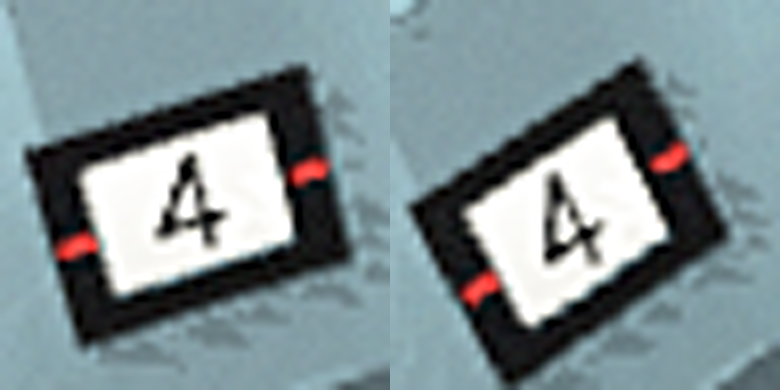

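View pics/k_d.png

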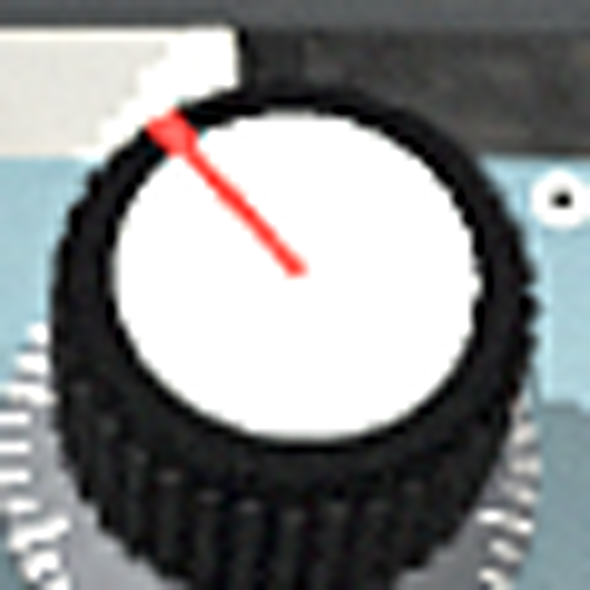

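Run:
```python
from h import *
tcp,q=np.array([.41246119,-.3436724,.2195408]),[4.9e-5,.675880,.737011,2.7e-4]
g=lambda x,y,u=234,v=249,r=30:(u+r-x*2*r/590-.5, v+r-y*2*r/590-.5)
num=lambda d:(-(np.arctan2(d[1],d[0])-YAW-np.pi)/.6283)%10
C=wonz(*g(298,270),tcp,q,.132);P=wonz(*g(173,133),tcp,q,.132);P2=wonz(*g(190,152),tcp,q,.132)
print(C,P,np.linalg.norm(P-C),num(P-C),num(P2-C))
# disc extents -> centre
print(wonz(*g(297,275),tcp,q,.132))
# window white/screws for yaw: housing top screws & others from c_w2-like; base screws in this image
im=cv2.imread('pics/k_w2.png')
cv2.imwrite('pics/k_w2b.png',cv2.rotate(cv2.resize(im[135:275,90:330],None,fx=3.2,fy=3.2,interpolation=cv2.INTER_CUBIC),cv2.ROTATE_180))
```

```text
[ 0.47065413 -0.35981145  0.132     ] [ 0.48464841 -0.34679108  0.132     ] 0.019114659165688466 3.946729750808888 3.9432975283546776
[ 0.47010539 -0.35974618  0.132     ]
```

View pics/k_w2b.png

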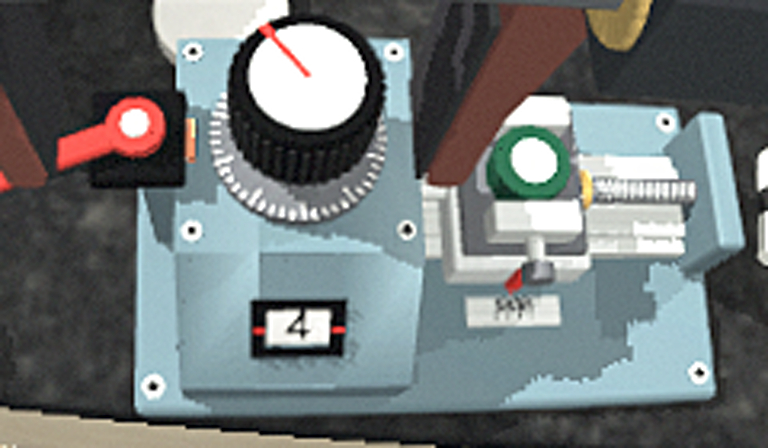

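Run:
```python
from h import *
tcp,q=np.array([.41246119,-.3436724,.2195408]),[4.9e-5,.675880,.737011,2.7e-4]
g=lambda x,y:(330-x/3.2-.5,275-y/3.2-.5)
A=lambda x,y,z:wonz(*g(x,y),tcp,q,z)[:2]
yw=lambda a,b:np.degrees(np.arctan2(*(a-b)[::-1]))-90
print('base front',yw(A(153,385,.012),A(700,372,.012)))
d=A(666,121,.012)-A(700,372,.012); print('base right',np.degrees(np.arctan2(d[1],d[0])))
print('housing back',yw(A(192,50,.08),A(394,50,.08)),'front',yw(A(190,230,.08),A(407,229,.08)))
for a,b in (((192,50),(190,230)),((394,50),(407,229))):
    d=A(*a,.08)-A(*b,.08); print('side',np.degrees(np.arctan2(d[1],d[0])),np.linalg.norm(d))
c=np.mean([A(192,50,.08),A(394,50,.08),A(190,230,.08),A(407,229,.08)],0);print(c)
print('window marks',yw(A(257,330,.07),A(340,329,.07)))
```

```text
base front 5.342688081814927
base right 5.443381193530124
housing back 5.502824416261902 front 5.291393856122681
side 5.264631018198069 0.06796561268419063
side 5.307440593839648 0.06823507377481815
[ 0.47345577 -0.35927754]
window marks 5.4467415864902335
```

The red line puts the dial at about 3.95, and the window agrees within parallax. I'll regrip, go back a full number and return clockwise by 1.045, so the last turn is one long clockwise one.

```bash
sed -i 's/YAW=0.0875/YAW=0.0932/' h.py
python3 - <<'E'
from h import *
C=[.4696,-.3594]; psi=np.radians(20)
move_pose([*C,.155],qy(psi)); 
print(movel([*C,.105],v=.1,until_force=8),get_tcp_pos(),get_time())
command_gripper(.4); print(get_grip_width()*88,get_ft_force().round(1))
q=np.array(get_joint_pos()); k=np.radians(36)
q0=q[5]; q[5]=q0-1.0*k; movej(q); q[5]=q0+.045*k; movej(q); wait(.2); print(get_joint_pos()[5]-q[5],get_time())
command_gripper(.75)
movel([*C,.16],v=.12)
move_pose([*st(-.055,.02),.22],qy(np.pi/2+YAW)); print(get_time())
tcp,q=get_tcp_pos(),get_ee_rot(); im=read_camera('wrist'); cv2.imwrite('pics/l_w.png',im[:,:,::-1])
print(tcp.tolist(),q.tolist(),lineread(im,tcp,q))
u,v=map(int,wpix([*D,.132],tcp,q)); r=30; print(u,v)
cv2.imwrite('pics/l_d.png',cv2.rotate(cv2.resize(im[v-r:v+r,u-r:u+r,::-1],(590,590),interpolation=cv2.INTER_CUBIC),cv2.ROTATE_180))
E
```

```text
False [ 0.46972441 -0.35951881  0.10508255] 24.975
45.54045968334559 [-4.9 -1.5  6. ]
-0.0007413109288822994 26.9583
29.35
[0.412260108564843, -0.3437639552601928, 0.21941843807641653] [-0.0004721970581894273, 0.6737967512632337, 0.7389165819022954, 2.6227168611849056e-06] (array([ 0.47127322, -0.35812235]), 51, np.float64(4.12467631783453), np.float64(4.011033184963235))
234 249
```

View pics/l_d.png

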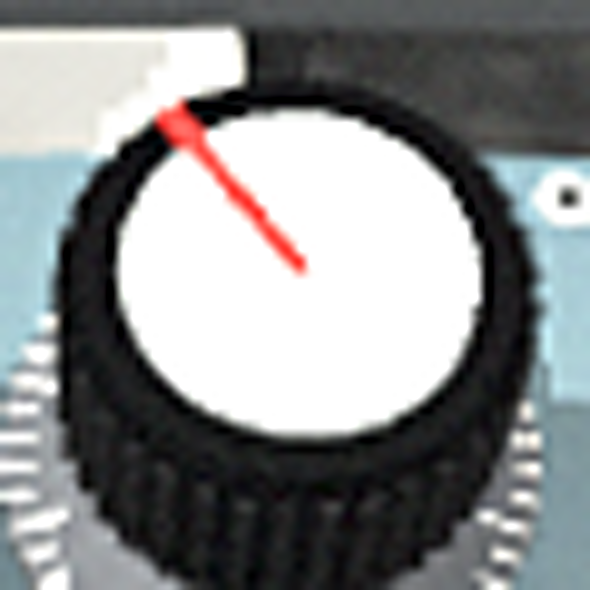

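The dial reads 4.01 by the line. Next I'll swing the lever home.

Run:
```python
from h import *
off=np.radians(-95)
command_gripper(.30)
P,a=post(0.02)
move_pose([*P,.17],qy(a+off)); 
print(movel([*P,.107],v=.08,until_force=8),get_tcp_pos(),get_time())
for L in (.2,.45,.7,.95,1.2,1.4,1.55,1.65):
    P,a=post(L)
    r=movel([*P,.107],frame=qy(min(a+off,np.radians(101))),v=.07,until_force=20 if L<1.5 else 25)
    t=get_tcp_pos()[:2]-PIV
    print(L,r,'ang',(np.arctan2(t[1],t[0])%(2*np.pi)-YAW-np.radians(110))*1.4/np.radians(80),get_ft_force().round(1),round(get_time(),2))
    if r: break
P,a=post(1.47); movel([*P,.107],v=.05); movel([*P,.17],v=.15)
move_pose([*st(-.055,.02),.22],qy(np.pi/2+YAW)); print(get_time())
tcp,q=get_tcp_pos(),get_ee_rot(); im=read_camera('wrist'); cv2.imwrite('pics/m_w.png',im[:,:,::-1])
print(tcp.tolist(),q.tolist(),lineread(im,tcp,q))
cv2.imwrite('pics/m_z.png',cv2.rotate(cv2.resize(im[145:275,185:315,::-1],None,fx=4.5,fy=4.5,interpolation=cv2.INTER_CUBIC),cv2.ROTATE_180))
```

```text
False [ 0.43391814 -0.24423796  0.10727188] 32.4333
0.2 False ang 0.19928265227037728 [-0.3 -0.2  0.2] 32.77
0.45 False ang 0.44878508791094024 [-0.5 -0.2 -0.2] 33.17
0.7 False ang 0.6986144250460763 [ 0.7 -0.5  0.1] 33.57
0.95 False ang 0.9487146447826597 [-1.2 -0.4 -0.2] 33.97
1.2 False ang 1.1968686697100637 [-0.8  1.1  0.2] 34.37
1.4 False ang 1.393728807503164 [-1.4  0.7  0.2] 34.72
1.55 False ang 1.5305661779242103 [-3.7  3.3 -0.3] 35.01
1.65 False ang 1.5375558497223767 [-8.6 24.  12.6] 35.26
36.55
[0.41269520936127835, -0.34435276855710695, 0.21983670113313175] [0.00038422740720984864, 0.6733791920003738, 0.739297177150756, 2.673324348099553e-06] (array([ 0.47257836, -0.35107703]), 49, np.float64(5.397793327179213), np.float64(3.9878117289962036))
```

View pics/m_z.png

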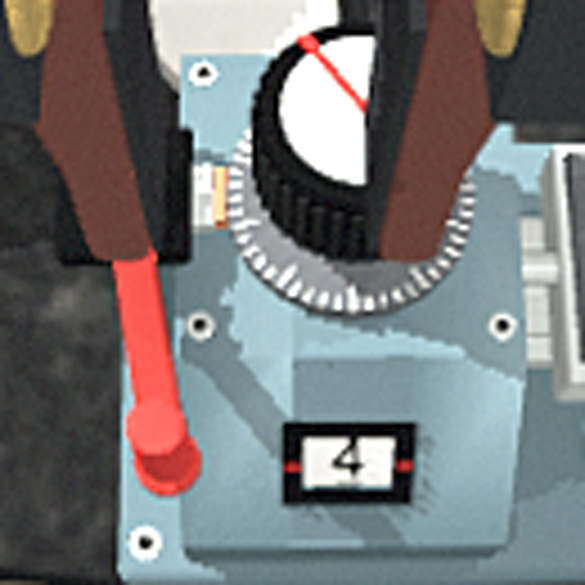

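Run:
```python
from h import *
tcp,q=np.array([0.412695,-0.344353,0.219837]),[0.00038,0.673379,0.739297,0]
p=wonz(*unrot(154,430),tcp,q,.13); d=p[:2]-PIV; print(p,'lever',((np.arctan2(d[1],d[0])%(2*np.pi))-YAW-np.radians(110))*1.4/np.radians(80))
command_gripper(.75)
j=get_joint_pos(); move_pose([.31,-.26,.33],qy(np.radians(30))); j=get_joint_pos(); j[0]+=.9; movej(j); print(get_time())
im=snap('top','n_top',(190,160,390,260),4); a=cv2.imread('pics/a_top.png')[:,:,::-1]
for n,b in (('beaker',(195,218,230,250)),('block',(268,160,300,192)),('redmount',(165,222,185,243))):
    x0,y0,x1,y1=b; print(n,np.abs(im[y0:y1,x0:x1].astype(int)-a[y0:y1,x0:x1]).mean())
```

```text
[ 0.39844353 -0.32401923  0.13      ] lever 1.4157047320878626
39.75
beaker 0.6273809523809524
block 0.6559244791666666
redmount 0.6547619047619048
```

View pics/n_top.png

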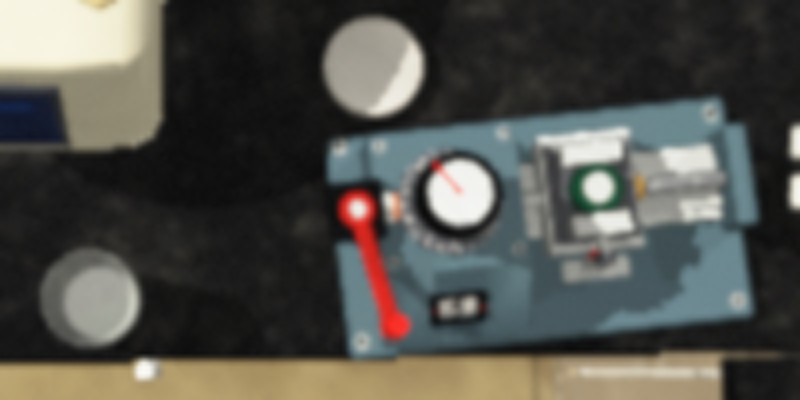

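The lever is home at about 1.41. The red line at (435,160)→(460,190) still agrees with 4, and the beaker, block and red mount haven't moved. I'm handing the job in.

```bash
python3 -c "
from station import *
job_done(); print(get_time())"
```

```text
the job is handed in; nothing more can be done
the job is handed in; nothing more can be done
```

The feed stage is set to 4 and the brake is locked. I handed the job in at about 40 s.

- **Brake release:** I swung the lever back to its stop. The side camera put the arm at 110.2°, against 110° for fully released.
- **Dial:** I turned it anti-clockwise from about 8.5 to about 2.8, then clockwise to about 3.95. To finish, I went back one full number and made a last clockwise turn of 1.045 numbers, which is more than the 0.7 of free play.
- **Lever home:** I pushed it onto its stop until the force rose to about 26 N. The camera put it at 1.42, against 1.4 for fully home.

**Last checks**
- **Reading:** the red line read 4.01 before locking and 3.99 after. In both of those, the separate reading from the white disc's centre disagreed (4.12, then 5.40). I discarded it because the steel block or a finger spoiled its mask.
- **Window:** the 4 stands between the marks. It looks slightly high from above, which I put down to parallax, because the two views taken nearer square on at 3.95 showed only about 0.5 mm.
- **Free play:** I did not measure the slide position directly. I rely on the length of the last clockwise turn.
- **Surroundings:** the top camera shows the beaker, steel block and red mount unchanged, and the arm ended clear of everything.

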